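# Hang the slotted blade gauge on its headed stud

### The arm

A 6-joint arm with a two-finger parallel gripper is mounted at the origin on the work surface. World frame = base frame: x ahead of the robot, y to its left, z up, the work surface at z = 0. Lengths are in m, angles in rad, forces in N, time in s.
With the tool pointing down it reaches from about 0.3 to 0.875 m from the base axis. Payload 6.4 kg.
Tool frame: the origin (TCP) lies at the centre of the arm's flange, where the gripper is bolted on; the fingertips stand 173 mm ahead of it and the grasp point (between the pads) lies 155 mm ahead of it (ctrl.pinch_z is the distance from the TCP to the grasp point, in m); z points along the fingers, y is the direction in which the jaws open and shut (so a half turn about z gives the same grasp; the last joint's range is limited). The gripper opens to 85 mm and grips with 20 to 120 N. Pads are 22 mm wide; open, the fingers measure 114 mm over their backs; the gripper's body (76 mm by 85 mm) begins 54 mm behind the grasp point. The pads swing forward as they close: fully open they stand 13 mm farther back than shut.
Start: joints at [1.114, 0.181, 1.607, -0, 1.354, -0.206], TCP at [0.143, 0.557, 0.405] pointing down, gripper open.
Joint ranges: [-2.99, 2.99], [-0.89, 2.07], [0.3, 2.58], [-1.14, 4.28], [0, 2.63], [-3.12, 3.12]. Speed limits (rad/s): [2.57, 2.57, 3.01, 3.14, 3.14, 3.14].

### API

Orientations are given as a unit quaternion [w, x, y, z].
In Python, from bench import ctrl gives the robot as it stands.
- The arm moves only by the tool drive_tool, never from a script. Its argument "commands" is a list that holds one entry, the list of rows, each a list of 7 numbers: the shift along the tool's x, y, z in units of 50 mm (1.0 is 50 mm), then the turn, a rotation vector about the tool's x, y, z in units of 8 degrees (1.0 is 8 degrees), then the closure in counts, from 0 (fully open) to 255 (shut). A call has 1 to 10 rows; each row shifts and turns the commanded pose from where the row before left it, along the tool's axes as they then stand; what a row does not reach is not made up. A row lasts 1/10 s, in which the tool goes at most 50 mm and 8.59 degrees, less where a joint would pass 70% of its speed; a pose out of reach is approached as far as the arm can. A call is refused whole if a number of a shift passes 1 or a number of a turn 1, either way. A call with a gripper value outside its range is refused whole. The fingers move at their own pace and stop on an object; the grip force is fixed at half the most. Time passes only in rows, so rows that do not move let the fingers close. It gives the time, the measured TCP pose, the force and the opening at its end, in the units of the state.
- ctrl.get_obs(): the state, without advancing time (a new reading comes with each control period).
- ctrl.camera(name): name is "scene" or "top"; returns a dict with "pixels" (384x512x3 uint8, red, green, blue), "depth" (384x512 float32, m along the optical axis (not along the pixel's ray), 0 where there is no reading), "intrinsics" (3x3 intrinsics, pixels), "R" (3x3) and "t" (3): a world point X has camera coordinates R X + t. Camera axes: x right, y down, z forward; pixel columns grow to the right and rows downward; lengths in m; the calibration is good to about 2 mm. A picture is of the moment at which its call begins.
- ctrl.hand_in(): hands the job in, once; it reports no verdict.
The state is a dict: "time_s": time; "q": joint angles; "dq": joint speeds; "joint_efforts": joint torques, N m; "eef_pos": TCP position; "eef_rot": TCP orientation; "wrist_force": force on the tool from outside, world axes, zero at the start; "torque": the same for the moment, N m; "opening": opening from 0.0 (shut) to 1.0 (fully open).
Only numpy, scipy, OpenCV 4.12 (cv2) and the standard library are available. Lean on these libraries where they do the work, as an engineer would, in place of code of your own. Each camera call takes 0.05 s, during which the arm holds its last target. There are 200 camera calls.

### The job

Lift the steel blade gauge by its wooden grip out of the wooden rest, slide its side slot sideways over the headed stud of the grey stand, and let it down gently until it hangs straight on the stud from the top of the slot's upward notch; then let go. The stud's height is not known exactly, so find it by a light touch and never force anything against the stand (stay under 20 N). Leave the tin, the whetstone and the cleaver where they are.

Things in the scene. Friction and masses are not known exactly. Their poses are not given: they have to be found in the camera images.
- gauge: Loose steel plate 6 mm thick, 110 mm wide, 0.4 to 0.65 kg, upright in the rest. Origin: middle of its straight bottom edge; x through the thickness, y along the width, z up. Steel over z = 0 to 106 mm, y = -55 to 55 mm, then a neck and a wooden grip. Three small nicks in its -y edge are not for hanging. It may hang either way round (half turn about z).
- grip (a point): Centre of the gauge's wooden grip: x = 0, y = 0, z = 141.5 mm in the gauge's frame. The grip is 18 mm thick (x), 46 mm wide (y), from z = 118 to 165 mm; take it from above, fingers closing along x.
- seat (a point): Where the stud's axis lies in the gauge once hung: x = 0, y = 0, z = 87 mm in the gauge's frame, at the top of the L-shaped through slot: a level channel z = 61.5 to 75 mm, open at the +y edge (y = 55 mm), runs in to a closed end at y = -7 mm; there a notch, y = -7 to 7 mm, rises from the channel to z = 92 mm. The stud enters by the channel, then the gauge goes down.
- rack: Fixed wooden rest, 70 x 140 mm, 55 mm high, with a slot 8.5 mm wide along its y in which the gauge stands. Origin: centre of its underside, z up. The slot's floor is at z = 10 mm, its two ends have 12 mm high lips; lift the gauge straight up at least 50 mm to clear it.
- stand: Fixed rigid grey stand: foot 130 x 120 x 12 mm, square post 36 mm wide (x = -16 to 20 mm), 155 mm high. Origin: centre of the foot's underside, z up. A 54 mm tall block on the post's +x face, firmly clamped in a height adjustment, carries the stud, which points along +x at y = 0. The gauge hangs on its free part, between the block's face (x = 32 mm) and the head (x = 64 mm).
- stud_low (a point): Point fixed to the stand at x = 48 mm, y = 0, z = 126 mm: midway along the free part of the stud, below the bottom of its height adjustment. The real axis of the stud is 4 to 44 mm higher than this, different each time and not measured: feel for it, e.g. lower the gauge's bottom edge on it. The stud is round, 10 mm thick; its head, 22 mm across, 4 mm thick, does not pass the slot.
- tin: Bystander: open round tin, 90 mm across, 50 mm high; origin at its underside's centre. Leave it alone.
- whetstone: Bystander: grey sharpening stone lying flat, 160 x 55 x 28 mm; origin at its underside's centre. Leave it alone.
- cleaver: Bystander: cleaver lying flat, blade 190 x 80 mm, round wooden handle 24 mm thick; origin on the table near its middle. Leave it alone.
Things that resemble listed ones, but are neither listed nor needed, are in the scene too. Leave any blue look-alike of the gauge alone. Several things have the shape of the rack; the one meant has the colours described above.

How it is judged:
On the way, in this order (a step that is already met when the one before it is completed fails the run):
1. the gauge is lifted clear out of the rest (height (world z) of gauge above 0.06 m and contact force between gauge and rack below 0.1 N), for 0.2 s.
2. the slot is slid over the stud, behind its head (x of seat in the frame of stand between 0.034 and 0.062 m and y of seat in the frame of stand between -0.012 and 0.012 m and z of seat in the frame of stand between 0.12 and 0.2 m), for 0.1 s.
At the end, for the whole second after the job is handed in: The gauge hangs at rest on the stud alone (over 1.5 N on the stand), its seat point 34 to 62 mm in front of the stand's origin, within 6 mm sideways of the stud's axis and 124 to 176 mm up; upright within 0.15 rad, square to the stud within 0.3 rad (x of seat in the frame of stand between 0.034 and 0.062 m and y of seat in the frame of stand between -0.006 and 0.006 m and z of seat in the frame of stand between 0.124 and 0.176 m and contact force between gauge and stand above 1.5 N and angle between gauge's own z axis and vertical below 0.15 rad and angle between the x axis of gauge and the x axis of stand, either way round below 0.3 rad and linear speed of gauge below 0.03 m/s and angular speed of gauge below 0.3 rad/s); the robot touches nothing.
It fails at once if more than 20 N between anything and the stand or its stud (contact force between stand and anything else above 20 N).
It fails at once if the tin is moved by more than 15 mm (distance of tin from where it was at the start of the episode above 0.015 m).
It fails at once if the whetstone is moved by more than 15 mm (distance of whetstone from where it was at the start of the episode above 0.015 m).
It fails at once if the cleaver is moved by more than 15 mm (distance of cleaver from where it was at the start of the episode above 0.015 m).
It also fails if it takes over 61 s, if anything falls off the work surface, if the arm or the gripper's body presses on something with over 40 N, if the wrist force passes 120 N, or if a joint passes its speed limit or range.

## Working session

There is one attempt and no reset: what is moved stays moved. The work goes in short steps, Python scripts to look and compute and a tool call to move; the robot and the scene stay as the last step left them, time stands still between calls to the robot, and variables do not carry over. Pictures are saved under pics/ and viewed, about 8 in all and at most 12, crops included, and the job is handed in when it is done.

Besides the shell and the picture viewer there is one more tool, called by a JSON object that holds its "op" and its "data". drive_tool: Moves the arm, as the interface text tells. Its arguments: {"type":"object","properties":{"commands":{"type":"array","items":{"type":"array","items":{"type":"array","items":{"type":"number"}}}}},"required":["commands"]}

```bash
ls; mkdir -p pics
python3 - <<'E'
from bench import ctrl
import cv2,numpy as np
print(ctrl.get_obs())
for n in("scene","top"):
    c=ctrl.camera(n); np.savez(n+"0.npz",**c); cv2.imwrite(f"pics/{n}0.png",cv2.resize(c["pixels"][:,:,::-1],(800,600),interpolation=cv2.INTER_CUBIC))
    print(n,c["intrinsics"],c["R"],c["t"])
E
```

```text
pics
{'time_s': 0.0, 'q': array([ 1.11370324e+00,  1.81551220e-01,  1.60799496e+00, -2.45441432e-06,
        1.35378731e+00, -2.06313036e-01]), 'dq': array([ 1.67609659e-03,  8.15834483e-04,  1.13219837e-03,  3.76717660e-04,
       -1.44148443e-03,  7.95369073e-05]), 'joint_efforts': array([ 1.98846792e-03, -4.44868541e+01, -3.51340520e+01,  7.35893445e-05,
        9.06465197e-03,  1.42925518e-05]), 'eef_pos': array([0.14257087, 0.55678899, 0.40378446]), 'eef_rot': array([-2.82322707e-04,  1.25061397e-01,  9.92148623e-01, -8.23363025e-04]), 'wrist_force': array([-0.74061533,  0.91686142, -0.05884283]), 'torque': array([ 0.02083153,  0.03746789, -0.01497007]), 'opening': 0.9986680103197924}
scene [[459.7656774    0.         260.48690746]
 [  0.         459.7656774  198.65230402]
 [  0.           0.           1.        ]] [[-0.57167374  0.82024476  0.01968942]
 [ 0.5541611   0.40369967 -0.72796432]
 [-0.60505753 -0.40524698 -0.68533224]] [ 0.21484057 -0.19268812  1.71552196]
top [[400.11852806   0.         255.10217276]
 [  0.         400.11852806 188.98563713]
 [  0.           0.           1.        ]] [[-3.66542807e-02 -9.99327919e-01 -4.17304521e-04]
 [-9.79305602e-01  3.60030493e-02 -1.99159028e-01]
 [ 1.99040201e-01 -6.89136224e-03 -9.79967095e-01]] [0.0553857  0.46387716 1.1450487 ]
```

View pics/scene0.png

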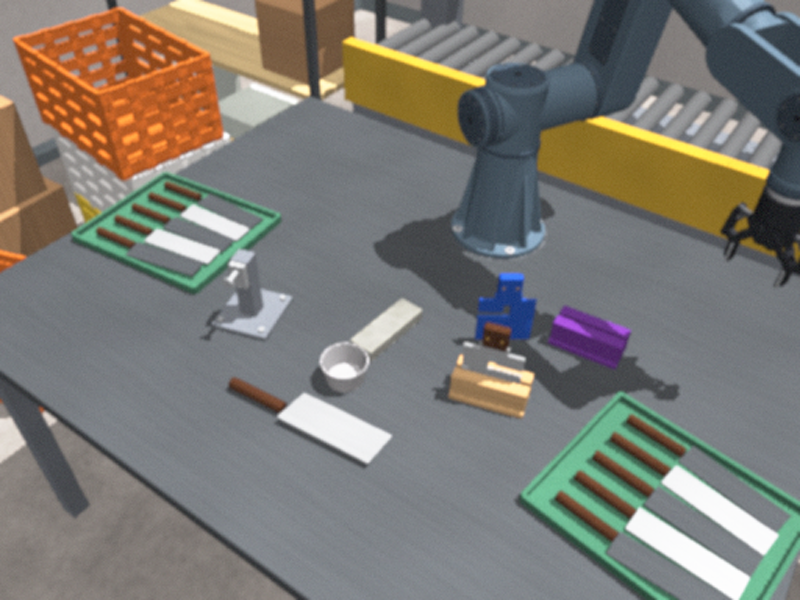

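View pics/top0.png

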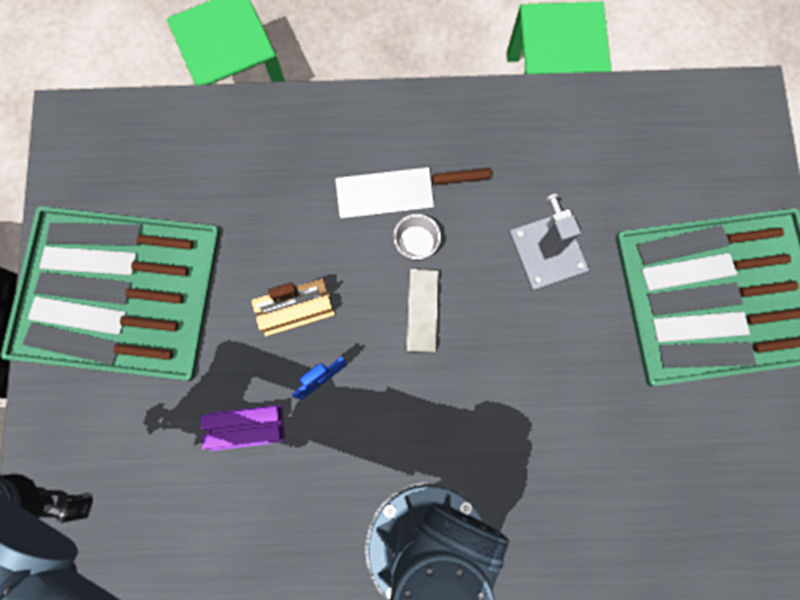

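The steel gauge with its brown grip stands in the wooden rest at top (290,305) / scene (495,380). The blue look-alike is at top (320,375) and a purple rack-shaped block is at top (243,425); both get left alone. The stand is at top (550,245), with its stud pointing up and slightly left in the image. I'll confirm this with an enlarged crop and measure.

```bash
cat > h.py <<'E'
import numpy as np,cv2
def cloud(c):
    K,R,t,d=c["intrinsics"],c["R"],c["t"],c["depth"]
    v,u=np.mgrid[:384,:512]
    P=np.stack([(u-K[0,2])/K[0,0]*d,(v-K[1,2])/K[1,1]*d,d],-1)
    return (P-t)@R
def axis(p):  # 2D PCA
    m=p.mean(0); w,V=np.linalg.eigh(np.cov((p-m).T)); return m,w,V
E
python3 - <<'E'
from h import *
s=np.load("scene0.npz");t=np.load("top0.npz")
a=cv2.resize(s["pixels"][160:275,275:415],(560,460),interpolation=cv2.INTER_CUBIC)
b=cv2.resize(s["pixels"][145:225,125:205],(460,460),interpolation=cv2.INTER_CUBIC)[:,:240+0]
cv2.imwrite("pics/crop1.png",np.hstack([a,b])[:,:,::-1])
for n,c in(("scene",s),("top",t)):
    P=cloud(c);ok=(c["depth"]>0);x,y,z=P[...,0],P[...,1],P[...,2]
    # table check
    k=ok&(abs(z)<.02)&(x>.3)&(x<.8)&(abs(y)<.4);print(n,"table z",np.median(z[k]))
    hsv=cv2.cvtColor(c["pixels"],cv2.COLOR_RGB2HSV)
    if n=="top":
        reg=np.zeros(ok.shape,bool);reg[170:220,155:218]=1; st=np.zeros(ok.shape,bool);st[115:190,320:385]=1
    else:
        reg=np.zeros(ok.shape,bool);reg[200:268,282:345]=1; st=np.zeros(ok.shape,bool);st[150:220,130:190]=1
    notblue=~((hsv[...,0]>100)&(hsv[...,0]<130)&(hsv[...,1]>150))
    r=reg&ok&notblue
    for lo,hi in((.045,.06),(.07,.13),(.13,.168),(.168,.19)):
        k=r&(z>lo)&(z<hi)
        if k.sum()>5:
            m,w,V=axis(P[k][:,:2]);print(n,"gauge z",lo,hi,k.sum(),m.round(4),"zmed",np.median(z[k]).round(4),"sd",np.sqrt(w).round(4),"dir",V[:,1].round(4))
    for lo,hi in((.008,.02),(.05,.11),(.11,.15),(.15,.165),(.165,.2)):
        k=st&ok&(z>lo)&(z<hi)
        if k.sum()>5:
            m,w,V=axis(P[k][:,:2]);print(n,"stand z",lo,hi,k.sum(),m.round(4),np.median(z[k]).round(4),"sd",np.sqrt(w).round(4),"dir",V[:,1].round(4))
            if lo<.01: 
                q=cv2.minAreaRect((P[k][:,:2]*1000).astype(np.float32));print(q)
E
```

```text
scene table z 0.001690609808686838
scene gauge z 0.045 0.06 642 [0.4617 0.2482] zmed 0.0555 sd [0.0264 0.042 ] dir [-0.2536  0.9673]
scene gauge z 0.07 0.13 475 [0.4579 0.2375] zmed 0.1007 sd [0.0022 0.0324] dir [-0.2679  0.9635]
scene gauge z 0.13 0.168 169 [0.4628 0.2413] zmed 0.1502 sd [0.0025 0.0139] dir [-0.3074  0.9516]
scene gauge z 0.168 0.19 108 [0.4588 0.2391] zmed 0.1749 sd [0.0053 0.0132] dir [-0.2588  0.9659]
scene stand z 0.008 0.02 1160 [ 0.5301 -0.3116] 0.014 sd [0.0406 0.1107] dir [0.5245 0.8514]
((499.000732421875, -337.08203125), (347.924560546875, 204.95526123046875), 41.46609878540039)
scene stand z 0.05 0.11 209 [ 0.5638 -0.2535] 0.0766 sd [0.0082 0.0143] dir [-0.9168  0.3994]
scene stand z 0.11 0.15 220 [ 0.5783 -0.2495] 0.1356 sd [0.0073 0.0233] dir [-0.9999  0.0104]
scene stand z 0.15 0.165 151 [ 0.5647 -0.26  ] 0.1555 sd [0.0107 0.0172] dir [-0.9595 -0.2819]
top table z 0.0006322232727676353
top gauge z 0.045 0.06 611 [0.4501 0.2377] zmed 0.0548 sd [0.0178 0.0436] dir [-0.2941  0.9558]
top gauge z 0.07 0.13 180 [0.4571 0.2361] zmed 0.0996 sd [0.0018 0.0353] dir [-0.2643  0.9644]
top gauge z 0.13 0.168 58 [0.4519 0.2322] zmed 0.1514 sd [0.0025 0.0139] dir [-0.3576  0.9339]
top gauge z 0.168 0.19 118 [0.4574 0.2375] zmed 0.1744 sd [0.0053 0.0132] dir [-0.2777  0.9607]
top stand z 0.008 0.02 1072 [ 0.5435 -0.2581] 0.0124 sd [0.03   0.0412] dir [0.6493 0.7605]
((555.84521484375, -264.483642578125), (129.68983459472656, 121.25301361083984), 16.80143165588379)
top stand z 0.05 0.11 124 [ 0.5494 -0.2558] 0.0817 sd [0.0075 0.0146] dir [0.5933 0.805 ]
top stand z 0.11 0.15 163 [ 0.572  -0.2512] 0.1386 sd [0.0087 0.0293] dir [-0.9858 -0.1676]
top stand z 0.15 0.165 216 [ 0.5629 -0.2623] 0.1547 sd [0.0103 0.0144] dir [-0.96   -0.2801]
```

View pics/crop1.png

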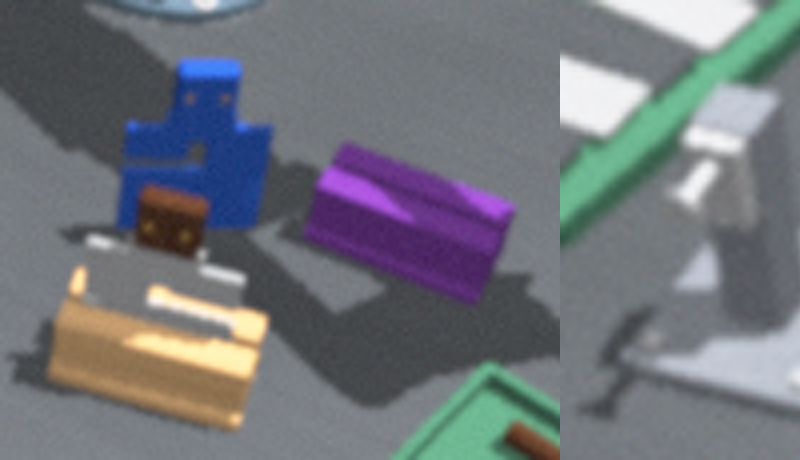

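The crop shows the steel gauge with its brown two-pin grip in the natural-wood rest (crop 60–265, 185–430). That is the target. The blue plate and the purple block are the decoys. A bright strip at crop (150–235, 295–325) looks like the slot's lower face, open toward world +y. I'll check this with the depth data and refine the poses.

Run:
```python
from h import *
s=np.load("scene0.npz");t=np.load("top0.npz")
# slot: project plate-plane points, compare measured depth (scene)
g=np.array([.458,.238]);w=np.array([-.265,.964]);K,R,T=s["intrinsics"],s["R"],s["t"]
ys=np.arange(-60,61,6)/1e3
print("y_mm",(ys*1e3).astype(int).tolist())
for z in (98,90,85,80,75,71,68,65,60,55):
    X=np.c_[g+ys[:,None]*w,np.full(len(ys),.010+z/1e3)];c=X@R.T+T;u=(c@K.T);u=(u[:,:2]/u[:,2:]).round().astype(int)
    print(z,((s["depth"][u[:,1],u[:,0]]-c[:,2])*1e3).round().astype(int).tolist())
# stand
from itertools import product
for yaw0 in (16.8,):
    for n,c in(("scene",s),("top",t)):
        P=cloud(c)[c["depth"]>0];a=np.radians(yaw0);o=np.array([.5558,-.2645])
        L=np.c_[(P[:,:2]-o)@np.array([[np.cos(a),-np.sin(a)],[np.sin(a),np.cos(a)]]),P[:,2]]
        k=(abs(L[:,1])<.03)&(L[:,2]>.1)&(L[:,0]>-.03)&(L[:,0]<.08);L=L[k]
        for lo,hi in((-.02,.02),(.022,.030),(.036,.060),(.060,.072)):
            q=L[(L[:,0]>lo)&(L[:,0]<hi)]
            if len(q): print(n,lo,len(q),"y",np.percentile(q[:,1],[5,50,95]).round(4),"z",np.percentile(q[:,2],[5,50,95,100]).round(4),"xmax",q[:,0].max().round(4))
        q=L[(L[:,0]>.036)&(L[:,0]<.060)];print("stud slope",np.polyfit(q[:,0],q[:,1],1))
        q=L[(L[:,2]>.15)&(L[:,0]<.02)];print("post top rect",cv2.minAreaRect((q[:,:2]*1e3).astype(np.float32)))
```

```text
y_mm [-60, -54, -48, -42, -36, -30, -24, -18, -12, -6, 0, 6, 12, 18, 24, 30, 36, 42, 48, 54, 60]
98 [149, 148, 1, 2, -5, -4, -4, 1, 1, 4, -5, 1, -1, 2, 5, 2, 2, -2, 3, -1, 142]
90 [136, -1, 1, -2, -1, -1, -1, -1, 1, 133, 138, 133, 3, -1, 2, 9, 1, -1, -2, -2, 131]
85 [129, 0, 2, 3, 0, -2, -1, 2, 0, -1, 126, 126, -2, 0, 3, 5, -2, 2, -2, -7, 125]
80 [121, -2, 1, 0, -2, 1, 1, -1284, -5, 2, 40, 51, 0, -2, 0, 2, 2, 0, 2, -1, 119]
75 [43, 5, -2, 1, 0, 1, 1, -3, 0, 0, 38, 40, 40, 0, 37, 39, 39, 41, 1, 43, 39]
71 [109, -1, -3, -5, -1, 5, 0, -1, 1, 3, 30, 36, 36, 36, 36, 10, 33, 33, 37, 32, 33]
68 [107, 28, 2, 0, 5, -1, -2, 2, -2, 3, 28, 10, 9, 10, 4, 8, 9, 31, 6, 6, 32]
65 [28, 26, 0, -4, 0, -3, 2, 4, -4, 4, 3, 1, 7, 4, 2, 5, 4, 5, -1, 3, 21]
60 [15, 21, 0, -2, -1302, 5, 4, 3, -4, -3, 1, -8, 1, 0, -2, -5, 6, -3, -2, -2, 19]
55 [13, 2, 0, -4, 0, 1, -2, 0, -2, -1, 0, 0, 1, -3, -1, -4, -1, 1, -3, 1, 15]
scene -0.02 206 y [-0.0142  0.0149  0.0192] z [0.1069 0.1527 0.159  0.1602] xmax 0.02
scene 0.022 98 y [-0.0142  0.0034  0.0163] z [0.1043 0.1324 0.1554 0.1573] xmax 0.03
scene 0.036 17 y [-0.0027  0.0022  0.0048] z [0.1399 0.1442 0.1472 0.1478] xmax 0.0569
scene 0.06 36 y [-0.0101  0.0005  0.0087] z [0.1322 0.1411 0.1512 0.1516] xmax 0.0671
stud slope [ 0.06137943 -0.00146205]
post top rect ((-0.021350860595703125, 0.6166820526123047), (37.959495544433594, 39.8941764831543), 87.81517028808594)
top -0.02 274 y [-0.0149  0.0063  0.0176] z [0.1064 0.1531 0.1579 0.1607] xmax 0.0199
top 0.022 48 y [-0.0138  0.007   0.0152] z [0.1125 0.1531 0.1555 0.1568] xmax 0.0299
top 0.036 30 y [-0.0033  0.0011  0.0039] z [0.1386 0.1429 0.1463 0.147 ] xmax 0.0595
top 0.06 25 y [-0.0093  0.0007  0.0094] z [0.1363 0.1434 0.1492 0.1502] xmax 0.0681
stud slope [ 0.05232388 -0.00184689]
post top rect ((1.5661849975585938, -0.4518470764160156), (36.56260299682617, 35.979576110839844), 0.05446480214595795)
```

Slot open toward world +y is confirmed: the depth shows the channel at y≈0 to +55 and the notch above it. The gauge yaw (about 15.4°) nearly matches the stand yaw (about 16.8°), and the stud axis is at roughly z≈0.142. I'll go above the grip.

{"op": "drive_tool", "data": {"commands": [[[-0.768, -0.46, 0, 0, 0, 0, 0], [-0.768, -0.46, 0, 0, 0, 0, 0], [-0.768, -0.46, 0, 0, 0, 0, 0], [-0.768, -0.46, 0, 0, 0, 0, 0], [-0.768, -0.46, 0, 0, 0, 0, 0], [-0.768, -0.46, 0, 0, 0, 0, 0], [-0.768, -0.46, 0, 0, 0, 0, 0], [-0.768, -0.46, 0, 0, 0, 0, 0], [-0.768, -0.46, 0, 0, 0, 0, 0], [-0.768, -0.46, 0, 0, 0, 0, 0]]]}}

```text
time_s: 1.1
eef_pos: [0.4585, 0.2373, 0.4044]
eef_rot: [-0.0, 0.125, 0.992, -0.0]
wrist_force: [0.0, -0.3, -0.6]
opening: 0.994
```

{"op": "drive_tool", "data": {"commands": [[[0, 0, 0, 0, 0, 0.945, 0], [0, 0, 0, 0, 0, 0.945, 0], [0, 0, 0, 0, 0, 0.945, 0], [0, 0, 0, 0, 0, 0.945, 0], [0, 0, 0, 0, 0, 0.945, 0], [0, 0, 0, 0, 0, 0.945, 0], [0, 0, 0, 0, 0, 0.945, 0], [0, 0, 0, 0, 0, 0.945, 0], [0, 0, 0, 0, 0, 0, 0], [0, 0, 0, 0, 0, 0, 0]]]}}

```text
time_s: 2.1
eef_pos: [0.4575, 0.2389, 0.4044]
eef_rot: [-0.0, 0.606, 0.795, -0.0]
wrist_force: [0.4, -0.2, -0.5]
opening: 0.996
```

```bash
cat >> h.py <<'E'
from scipy.spatial.transform import Rotation as Ro
def todo(target, yaw_deg):  # shift in tool axes (mm), turn about tool axes (deg); tool y along yaw
    from bench import ctrl
    o=ctrl.get_obs();q=o["eef_rot"];R=Ro.from_quat([q[1],q[2],q[3],q[0]])
    a=np.radians(yaw_deg);yv=np.array([np.cos(a),np.sin(a),0]);zv=np.array([0,0,-1.]);D=Ro.from_matrix(np.c_[np.cross(yv,zv),yv,zv])
    print("t",o["time_s"],"pos",o["eef_pos"].round(4),"F",o["wrist_force"].round(2),"T",o["torque"].round(3),"open",round(o["opening"],3))
    print("shift mm",(R.inv().apply(np.array(target)-o["eef_pos"])*1e3).round(2),"turn deg",np.degrees((R.inv()*D).as_rotvec()).round(2))
    print("tool axes",R.as_matrix().round(4).tolist())
E
python3 -c "
from h import *
todo([.4577,.239,.312],15.4)"
```

```text
t 2.1 pos [0.4575 0.2389 0.4044] F [ 0.41 -0.17 -0.46] T [-0.037 -0.006  0.038] open 0.996
shift mm [5.000e-02 3.000e-01 9.238e+01] turn deg [-0.04  0.   -0.05]
tool axes [[-0.2648, 0.9643, -0.0006], [0.9643, 0.2648, -0.0002], [-0.0, -0.0007, -1.0]]
```

{"op": "drive_tool", "data": {"commands": [[[0, 0, 0.46, 0, 0, 0, 0], [0, 0, 0.46, 0, 0, 0, 0], [0, 0, 0.46, 0, 0, 0, 0], [0, 0, 0.46, 0, 0, 0, 0], [0, 0, 0, 0, 0, 0, 0], [0, 0, 0, 0, 0, 0, 0]]]}}

```text
time_s: 2.7
eef_pos: [0.4576, 0.2389, 0.3128]
eef_rot: [-0.0, 0.607, 0.795, -0.0]
wrist_force: [-0.8, 0.2, 0.9]
opening: 1.0
```

{"op": "drive_tool", "data": {"commands": [[[0, 0, 0, 0, 0, 0, 255], [0, 0, 0, 0, 0, 0, 255], [0, 0, 0, 0, 0, 0, 255], [0, 0, 0, 0, 0, 0, 255], [0, 0, 0, 0, 0, 0, 255], [0, 0, 0, 0, 0, 0, 255], [0, 0, 0, 0, 0, 0, 255], [0, 0, 0, 0, 0, 0, 255]]]}}

```text
time_s: 3.5
eef_pos: [0.4577, 0.239, 0.3132]
eef_rot: [0.0, 0.608, 0.794, 0.0]
wrist_force: [-0.3, -0.3, 5.2]
opening: 0.203
```

{"op": "drive_tool", "data": {"commands": [[[0, 0, -0.05, 0, 0, 0, 255], [0, 0, -0.1, 0, 0, 0, 255], [0, 0, -0.2, 0, 0, 0, 255], [0, 0, -0.3, 0, 0, 0, 255], [0, 0, -0.4, 0, 0, 0, 255], [0, 0, -0.4, 0, 0, 0, 255], [0, 0, -0.4, 0, 0, 0, 255], [0, 0, -0.4, 0, 0, 0, 255], [0, 0, -0.4, 0, 0, 0, 255], [0, 0, -0.35, 0, 0, 0, 255]]]}}

```text
time_s: 4.5
eef_pos: [0.4573, 0.2389, 0.464]
eef_rot: [0.0, 0.608, 0.794, 0.0]
wrist_force: [0.9, 0.3, -6.9]
opening: 0.203
```

Run:
```python
from bench import ctrl
from h import *
for n in("scene","top"):
    c=ctrl.camera(n); np.savez(n+"1.npz",**c)
s=np.load("scene1.npz")
cv2.imwrite("pics/lift.png",cv2.resize(s["pixels"][100:275,230:430],(800,700))[:600,:,::-1])
todo([.4577,.239,.462],15.4)
```

```text
t 4.6 pos [0.458  0.2391 0.4658] F [ 0.46  0.15 -7.19] T [ 0.063 -0.111  0.015] open 0.2
shift mm [ 0.03 -0.34  3.81] turn deg [ 0.31  0.01 -0.25]
tool axes [[-0.2614, 0.9652, 0.0053], [0.9652, 0.2614, 0.0013], [-0.0001, 0.0054, -1.0]]
```

View pics/lift.png

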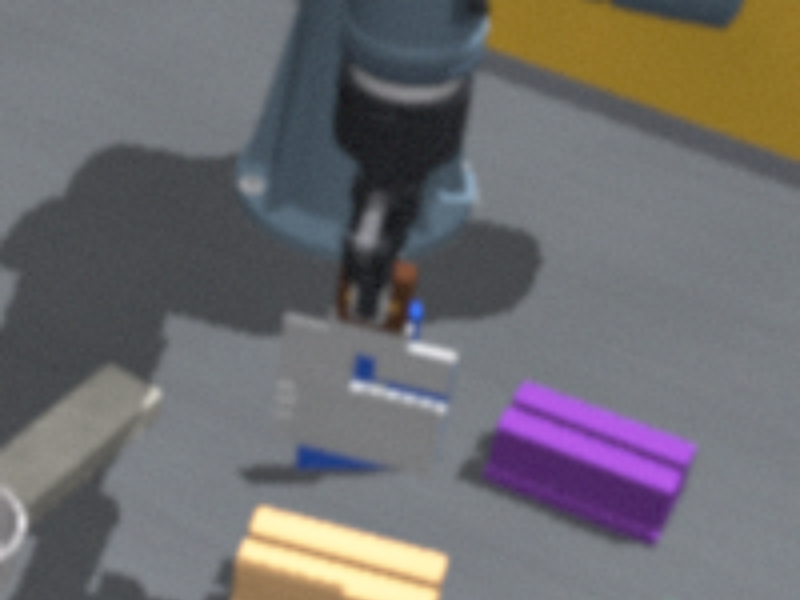

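The gauge is held clear of the rest, with the L-slot (crop 355–450, 360–410) open to the right (+y) and the nicks at left. I'll measure how it sits in the hand.

Run:
```python
from h import *
tcp=np.array([.458,.2391,.4658]);
ax=np.array([-.2614,.9652,0]);ay=np.array([.9652,.2614,0])
for n in("scene","top"):
    c=np.load(n+"1.npz");P=cloud(c)[c["depth"]>0]-tcp
    L=np.c_[P@ax,P@ay,P[:,2]]
    k=(abs(L[:,0])<.063)&(abs(L[:,1])<.012)&(L[:,2]<-.2)&(L[:,2]>-.33);L=L[k]
    A=np.c_[L[:,0],L[:,2]+.25,np.ones(len(L))];co=np.linalg.lstsq(A,L[:,1],rcond=None)[0]
    print(n,len(L),"plane slopes (yaw,tilt) deg",np.degrees(co[:2]).round(2),"off mm",co[2]*1e3)
    print(" width",(np.percentile(L[:,0],[.5,99.5])*1e3).round(1),"z",(np.percentile(L[:,2],[.5,99.5])*1e3).round(1))
    for z in np.arange(-.31,-.2,.01):
        q=L[abs(L[:,2]-z)<.005]
        if len(q)>4:print("  z",round(z,3),len(q),(np.array([q[:,0].min(),q[:,0].max()])*1e3).round(1))
    if n=="scene":
        for x in np.arange(-.05,.051,.01):
            q=L[abs(L[:,0]-x)<.006];print("  x",round(x,3),(np.array([q[:,2].min(),q[:,2].max()])*1e3).round(1))
```

```text
scene 1153 plane slopes (yaw,tilt) deg [0.1 0.2] off mm 0.76633356360565
 width [-54.6  54.5] z [-304.2 -200.4]
  z -0.3 94 [-53.9  54.5]
  z -0.29 109 [-55.2  54.1]
  z -0.28 124 [-53.5  54.6]
  z -0.27 109 [-53.6  54.5]
  z -0.26 119 [-54.8  54.8]
  z -0.25 120 [-55.6  54.6]
  z -0.24 104 [-53.9  54.6]
  z -0.23 78 [-54.7  53.9]
  z -0.22 112 [-55.4  54.7]
  z -0.21 117 [-53.4  54.3]
  x -0.05 [-303.2 -201.4]
  x -0.04 [-304.6 -201.7]
  x -0.03 [-302.3 -202.5]
  x -0.02 [-303.6 -200.2]
  x -0.01 [-305.6 -200.2]
  x 0.0 [-305.2 -200.1]
  x 0.01 [-304.8 -200.8]
  x 0.02 [-304.2 -200.4]
  x 0.03 [-304.7 -200.4]
  x 0.04 [-304.  -200.7]
  x 0.05 [-304. -201.]
top 222 plane slopes (yaw,tilt) deg [ 0.08 -0.16] off mm 0.22753067698681564
 width [-55.7  54.1] z [-303.4 -200.6]
  z -0.3 9 [-52.   52.7]
  z -0.29 19 [-55.7  50.1]
  z -0.28 19 [-55.4  54.3]
  z -0.27 19 [-53.8  53.3]
  z -0.26 20 [-55.7  53.3]
  z -0.25 21 [-55.6  48.9]
  z -0.24 33 [-55.7  54.1]
  z -0.23 12 [-52.5  30.5]
  z -0.22 28 [-55.8  54.2]
  z -0.21 27 [-55.7  51.5]
```

{"op": "drive_tool", "data": {"commands": [[[0, 0, -0.2, 0, 0, -0.2, 255], [0, 0, -0.5, 0, 0, 0, 255], [-0.2, 0, 0, 0, 0, 0, 255], [-0.5, 0.02, 0, 0, 0, 0, 255], [-0.8, 0.02, 0, 0, 0, 0, 255], [-0.8, 0.02, 0, 0, 0, 0, 255], [-0.8, 0.02, 0, 0, 0, 0, 255], [-0.8, 0.02, 0, 0, 0, 0, 255], [-0.8, 0.02, 0, 0, 0, 0, 255], [-0.8, 0.02, 0, 0, 0, 0, 255]]]}}

```text
time_s: 5.6
eef_pos: [0.5435, -0.0247, 0.4959]
eef_rot: [-0.001, 0.596, 0.803, -0.001]
wrist_force: [0.7, -0.0, -5.7]
opening: 0.198
```

{"op": "drive_tool", "data": {"commands": [[[-0.8, 0.02, 0, 0, 0, 0, 255], [-0.8, 0.02, 0, 0, 0, 0, 255], [-0.8, 0.02, 0, 0, 0, 0, 255], [-0.8, 0.02, 0, 0, 0, 0, 255], [-0.6, 0.02, 0, 0, 0, 0, 255], [-0.4, 0.02, 0, 0, 0, 0, 255], [-0.2, 0, 0, 0, 0, 0, 255], [0, 0, 0, 0, 0, 0, 255], [0, 0, 0, 0, 0, 0, 255], [0, 0, 0, 0, 0, 0, 255]]]}}

```text
time_s: 6.6
eef_pos: [0.6125, -0.2301, 0.4976]
eef_rot: [-0.0, 0.596, 0.803, 0.0]
wrist_force: [0.2, -0.2, -6.4]
opening: 0.204
```

```bash
python3 -c "
from h import *
todo([.6016,-.250,.46],16.8)"
```

```text
t 6.6 pos [ 0.6125 -0.2301  0.4976] F [ 0.24 -0.2  -6.43] T [ 0.007 -0.031 -0.027] open 0.204
shift mm [-15.87 -16.22  37.57] turn deg [-0.01 -0.04  0.03]
tool axes [[-0.2895, 0.9572, -0.0004], [0.9572, 0.2895, 0.0006], [0.0007, -0.0002, -1.0]]
```

{"op": "drive_tool", "data": {"commands": [[[-0.159, -0.162, 0, 0, 0, 0, 255], [-0.159, -0.162, 0, 0, 0, 0, 255], [0, 0, 0.3, 0, 0, 0, 255], [0, 0, 0.25, 0, 0, 0, 255], [0, 0, 0, 0, 0, 0, 255], [0, 0, 0, 0, 0, 0, 255], [0, 0, 0, 0, 0, 0, 255]]]}}

```text
time_s: 7.3
eef_pos: [0.602, -0.2511, 0.4705]
eef_rot: [0.0, 0.596, 0.803, 0.0]
wrist_force: [0.1, 1.3, -6.1]
opening: 0.206
```

Run:
```python
from h import *
from bench import ctrl
c=ctrl.camera("scene");np.savez("scene2.npz",**c)
t=ctrl.camera("top");np.savez("top2.npz",**t)
a=cv2.resize(c["pixels"][90:230,100:210],(440,560),interpolation=cv2.INTER_CUBIC)
b=cv2.resize(t["pixels"][90:195,310:375],(347,560),interpolation=cv2.INTER_CUBIC)
cv2.imwrite("pics/over.png",np.hstack([a,b])[:,:,::-1])
todo([.6016,-.250,.45],16.8)
```

```text
t 7.4 pos [ 0.602  -0.2511  0.4709] F [-0.17 -0.4  -6.35] T [-0.028 -0.02  -0.005] open 0.201
shift mm [ 1.19 -0.1  20.86] turn deg [ 0.04  0.05 -0.03]
tool axes [[-0.2885, 0.9575, 0.001], [0.9575, 0.2885, -0.0007], [-0.0009, 0.0008, -1.0]]
```

View pics/over.png

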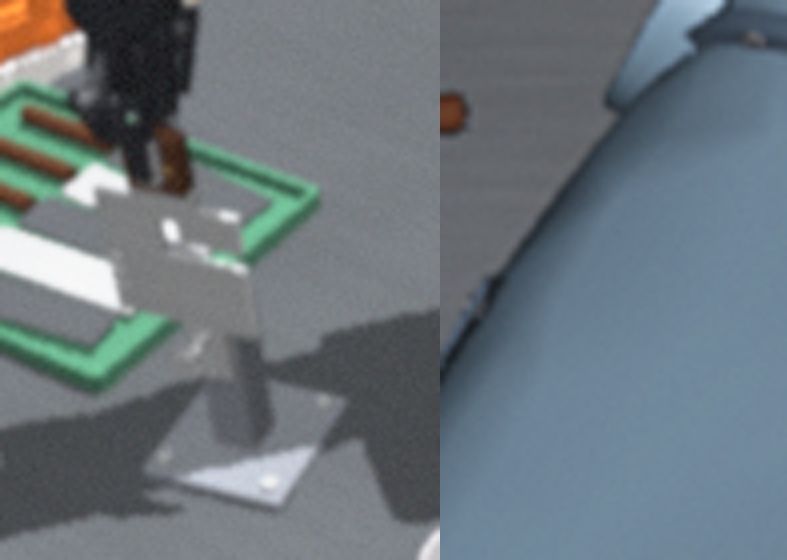

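The plate's bottom edge sits above the stud (crop ~195,345); the top view is blocked by the arm. I'll lower it in small steps from here.

{"op": "drive_tool", "data": {"commands": [[[0.02, 0, 0.08, 0, 0, 0, 255], [0, 0, 0.08, 0, 0, 0, 255], [0, 0, 0.08, 0, 0, 0, 255], [0, 0, 0, 0, 0, 0, 255], [0, 0, 0, 0, 0, 0, 255]]]}}

```text
time_s: 7.9
eef_pos: [0.6015, -0.2503, 0.4579]
eef_rot: [-0.0, 0.597, 0.803, -0.0]
wrist_force: [0.4, -0.4, -5.3]
opening: 0.207
```

{"op": "drive_tool", "data": {"commands": [[[0, 0, 0.02, 0, 0, 0, 255], [0, 0, 0.02, 0, 0, 0, 255], [0, 0, 0, 0, 0, 0, 255], [0, 0, 0, 0, 0, 0, 255]]]}}

```text
time_s: 8.3
eef_pos: [0.6015, -0.2503, 0.4562]
eef_rot: [0.0, 0.597, 0.803, -0.0]
wrist_force: [-0.1, -0.2, -6.0]
opening: 0.203
```

{"op": "drive_tool", "data": {"commands": [[[0, 0, 0.02, 0, 0, 0, 255], [0, 0, 0, 0, 0, 0, 255], [0, 0, 0, 0, 0, 0, 255]]]}}

```text
time_s: 8.6
eef_pos: [0.6015, -0.2502, 0.4551]
eef_rot: [-0.0, 0.597, 0.803, 0.0]
wrist_force: [0.9, -0.1, -6.5]
opening: 0.201
```

{"op": "drive_tool", "data": {"commands": [[[0, 0, 0.02, 0, 0, 0, 255], [0, 0, 0, 0, 0, 0, 255], [0, 0, 0, 0, 0, 0, 255]]]}}

```text
time_s: 8.9
eef_pos: [0.6015, -0.2503, 0.4541]
eef_rot: [-0.0, 0.597, 0.803, -0.0]
wrist_force: [-0.2, -0.6, -5.8]
opening: 0.2
```

{"op": "drive_tool", "data": {"commands": [[[0, 0, 0.02, 0, 0, 0, 255], [0, 0, 0, 0, 0, 0, 255], [0, 0, 0, 0, 0, 0, 255]]]}}

```text
time_s: 9.2
eef_pos: [0.6015, -0.2502, 0.4531]
eef_rot: [-0.0, 0.597, 0.803, -0.0]
wrist_force: [-0.1, 0.8, -6.1]
opening: 0.2
```

{"op": "drive_tool", "data": {"commands": [[[0, 0, 0.02, 0, 0, 0, 255], [0, 0, 0, 0, 0, 0, 255], [0, 0, 0, 0, 0, 0, 255]]]}}

```text
time_s: 9.5
eef_pos: [0.6015, -0.2503, 0.4521]
eef_rot: [-0.0, 0.597, 0.803, -0.0]
wrist_force: [-0.0, -0.1, -6.0]
opening: 0.203
```

{"op": "drive_tool", "data": {"commands": [[[0, 0, 0.02, 0, 0, 0, 255], [0, 0, 0, 0, 0, 0, 255], [0, 0, 0, 0, 0, 0, 255]]]}}

```text
time_s: 9.8
eef_pos: [0.6015, -0.2502, 0.4511]
eef_rot: [-0.0, 0.597, 0.803, -0.0]
wrist_force: [0.1, -0.1, -5.1]
opening: 0.2
```

{"op": "drive_tool", "data": {"commands": [[[0, 0, 0.01, 0, 0, 0, 255], [0, 0, 0, 0, 0, 0, 255], [0, 0, 0, 0, 0, 0, 255]]]}}

```text
time_s: 10.1
eef_pos: [0.6015, -0.2502, 0.4507]
eef_rot: [-0.0, 0.597, 0.803, -0.0]
wrist_force: [-0.2, -0.4, -6.0]
opening: 0.203
```

{"op": "drive_tool", "data": {"commands": [[[0, 0, 0.01, 0, 0, 0, 255], [0, 0, 0, 0, 0, 0, 255], [0, 0, 0, 0, 0, 0, 255]]]}}

```text
time_s: 10.4
eef_pos: [0.6015, -0.2503, 0.4502]
eef_rot: [-0.0, 0.597, 0.803, -0.0]
wrist_force: [0.6, -0.2, -5.7]
opening: 0.204
```

{"op": "drive_tool", "data": {"commands": [[[0, 0, 0.01, 0, 0, 0, 255], [0, 0, 0, 0, 0, 0, 255], [0, 0, 0, 0, 0, 0, 255]]]}}

```text
time_s: 10.7
eef_pos: [0.6015, -0.2503, 0.4496]
eef_rot: [-0.0, 0.597, 0.803, 0.0]
wrist_force: [0.4, 0.4, -6.5]
opening: 0.203
```

{"op": "drive_tool", "data": {"commands": [[[0, 0, 0.01, 0, 0, 0, 255], [0, 0, 0, 0, 0, 0, 255], [0, 0, 0, 0, 0, 0, 255]]]}}

```text
time_s: 11.0
eef_pos: [0.6015, -0.2502, 0.4491]
eef_rot: [-0.0, 0.597, 0.803, 0.0]
wrist_force: [0.2, -0.0, -5.4]
opening: 0.205
```

{"op": "drive_tool", "data": {"commands": [[[0, 0, 0.01, 0, 0, 0, 255], [0, 0, 0, 0, 0, 0, 255], [0, 0, 0, 0, 0, 0, 255]]]}}

```text
time_s: 11.3
eef_pos: [0.6015, -0.2503, 0.4487]
eef_rot: [-0.0, 0.597, 0.803, -0.0]
wrist_force: [-0.6, -1.0, -5.0]
opening: 0.204
```

{"op": "drive_tool", "data": {"commands": [[[0, 0, 0.01, 0, 0, 0, 255], [0, 0, 0, 0, 0, 0, 255], [0, 0, 0, 0, 0, 0, 255]]]}}

```text
time_s: 11.6
eef_pos: [0.6015, -0.2503, 0.4482]
eef_rot: [-0.0, 0.597, 0.803, 0.0]
wrist_force: [-0.7, -0.6, -6.0]
opening: 0.202
```

{"op": "drive_tool", "data": {"commands": [[[0, 0, 0.01, 0, 0, 0, 255], [0, 0, 0, 0, 0, 0, 255], [0, 0, 0, 0, 0, 0, 255]]]}}

```text
time_s: 11.9
eef_pos: [0.6015, -0.2503, 0.4477]
eef_rot: [-0.0, 0.597, 0.803, 0.0]
wrist_force: [0.2, -0.6, -6.2]
opening: 0.207
```

{"op": "drive_tool", "data": {"commands": [[[0, 0, 0.01, 0, 0, 0, 255], [0, 0, 0, 0, 0, 0, 255], [0, 0, 0, 0, 0, 0, 255]]]}}

```text
time_s: 12.2
eef_pos: [0.6015, -0.2502, 0.4472]
eef_rot: [0.0, 0.597, 0.803, 0.0]
wrist_force: [0.5, -0.4, -6.5]
opening: 0.202
```

{"op": "drive_tool", "data": {"commands": [[[0, 0, 0.01, 0, 0, 0, 255], [0, 0, 0, 0, 0, 0, 255], [0, 0, 0, 0, 0, 0, 255]]]}}

```text
time_s: 12.5
eef_pos: [0.6015, -0.2503, 0.447]
eef_rot: [0.0, 0.597, 0.803, 0.0]
wrist_force: [-1.3, 0.6, -4.1]
opening: 0.196
```

{"op": "drive_tool", "data": {"commands": [[[0, 0, 0, 0, 0, 0, 255], [0, 0, 0, 0, 0, 0, 255]]]}}

```text
time_s: 12.7
eef_pos: [0.6015, -0.2503, 0.447]
eef_rot: [0.0, 0.597, 0.803, -0.0]
wrist_force: [-0.1, 0.5, -4.3]
opening: 0.201
```

{"op": "drive_tool", "data": {"commands": [[[0, 0, 0.006, 0, 0, 0, 255], [0, 0, 0, 0, 0, 0, 255], [0, 0, 0, 0, 0, 0, 255]]]}}

```text
time_s: 13.0
eef_pos: [0.6015, -0.2503, 0.4468]
eef_rot: [0.0, 0.597, 0.803, 0.0]
wrist_force: [-0.9, 0.7, -2.0]
opening: 0.202
```

{"op": "drive_tool", "data": {"commands": [[[0, 0, 0, 0, 0, 0, 255], [0, 0, 0, 0, 0, 0, 255]]]}}

```text
time_s: 13.2
eef_pos: [0.6015, -0.2503, 0.4468]
eef_rot: [0.0, 0.597, 0.803, 0.0]
wrist_force: [-0.1, 0.1, 0.2]
opening: 0.204
```

Contact found at TCP z≈0.447, so the stud axis is at z≈0.139. Next: up 10 mm, 78 mm to the -y side, then down to channel level (TCP z 0.3738).

{"op": "drive_tool", "data": {"commands": [[[0, 0, -0.1, 0, 0, 0, 255], [0, 0, -0.1, 0, 0, 0, 255], [-0.26, 0, 0, 0, 0, 0, 255], [-0.52, 0, 0, 0, 0, 0, 255], [-0.52, 0, 0, 0, 0, 0, 255], [-0.26, 0, 0, 0, 0, 0, 255], [0, 0, 0, 0, 0, 0, 255], [0, 0, 0, 0, 0, 0, 255], [0, 0, 0, 0, 0, 0, 255]]]}}

```text
time_s: 14.1
eef_pos: [0.624, -0.3242, 0.4562]
eef_rot: [-0.0, 0.596, 0.803, 0.0]
wrist_force: [0.8, 0.1, -6.5]
opening: 0.197
```

{"op": "drive_tool", "data": {"commands": [[[0, 0, 0.2, 0, 0, 0, 255], [0, 0, 0.4, 0, 0, 0, 255], [0, 0, 0.4, 0, 0, 0, 255], [0, 0, 0.4, 0, 0, 0, 255], [0, 0, 0.2, 0, 0, 0, 255], [0, 0, 0, 0, 0, 0, 255], [0, 0, 0, 0, 0, 0, 255], [0, 0, 0, 0, 0, 0, 255]]]}}

```text
time_s: 14.9
eef_pos: [0.6244, -0.3251, 0.3782]
eef_rot: [0.001, 0.597, 0.803, -0.0]
wrist_force: [0.9, -0.3, -5.3]
opening: 0.207
```

Run:
```python
from h import *
from bench import ctrl
c=ctrl.camera("scene");np.savez("scene3.npz",**c)
a=cv2.resize(c["pixels"][90:230,80:210],(743,800),interpolation=cv2.INTER_CUBIC)[200:]
cv2.imwrite("pics/side.png",a[:,:,::-1])
n=np.array([-.289,.957,0])*-.076
todo(np.array([.6015,-.2503,.3738])+n,16.8)
```

```text
t 14.95 pos [ 0.6243 -0.3251  0.3782] F [-0.23 -0.57 -6.21] T [0.005 0.051 0.023] open 0.204
shift mm [ 2.27 -0.23  4.38] turn deg [ 0.1   0.13 -0.04]
tool axes [[-0.2883, 0.9575, 0.0023], [0.9575, 0.2883, -0.0017], [-0.0023, 0.0017, -1.0]]
```

View pics/side.png

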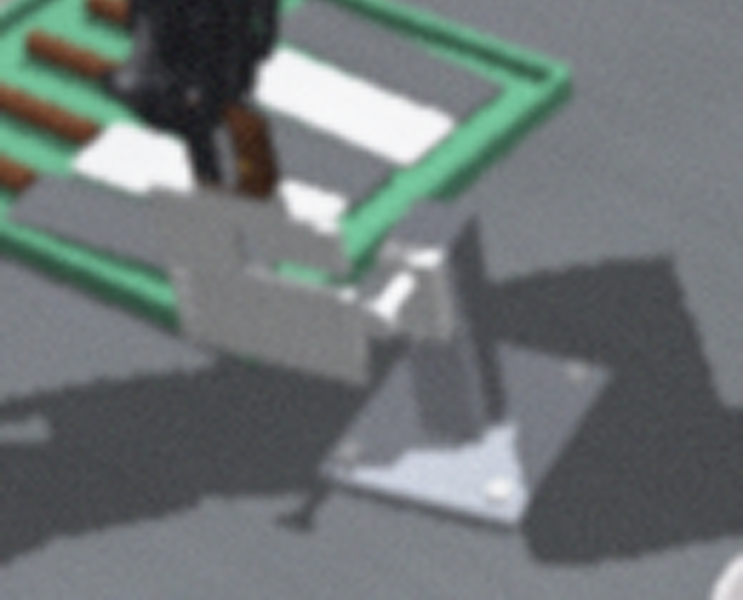

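{"op": "drive_tool", "data": {"commands": [[[0, 0, 0.044, 0, 0.01, 0, 255], [0, 0, 0.044, 0, 0.01, 0, 255], [0, 0, 0, 0, 0, 0, 255], [0, 0, 0, 0, 0, 0, 255], [0, 0, 0, 0, 0, 0, 255]]]}}

```text
time_s: 15.45
eef_pos: [0.624, -0.325, 0.372]
eef_rot: [-0.001, 0.597, 0.803, 0.001]
wrist_force: [0.1, 0.1, -6.3]
opening: 0.204
```

Run:
```python
from h import *
todo([.6015,-.2503,.3738],16.8)
```

```text
t 15.45 pos [ 0.624 -0.325  0.372] F [ 0.1   0.11 -6.27] T [-0.004 -0.006  0.008] open 0.204
shift mm [ 7.799e+01  1.000e-02 -1.590e+00] turn deg [-0.   -0.16 -0.05]
tool axes [[-0.2882, 0.9576, -0.0008], [0.9576, 0.2882, 0.0027], [0.0028, -0.0, -1.0]]
```

{"op": "drive_tool", "data": {"commands": [[[0, 0, -0.034, 0, -0.02, 0, 255], [0, 0, 0, 0, 0, 0, 255], [0, 0, 0, 0, 0, 0, 255], [0, 0, 0, 0, 0, 0, 255], [0, 0, 0, 0, 0, 0, 255]]]}}

```text
time_s: 15.95
eef_pos: [0.624, -0.3249, 0.3737]
eef_rot: [-0.0, 0.597, 0.803, -0.0]
wrist_force: [-0.5, 0.0, -5.6]
opening: 0.204
```

Run:
```python
from h import *
todo([.6015,-.2503,.3738],16.8)
```

```text
t 15.95 pos [ 0.624  -0.3249  0.3737] F [-0.47  0.02 -5.61] T [0.011 0.009 0.071] open 0.204
shift mm [ 7.795e+01  1.000e-02 -1.300e-01] turn deg [-0.   -0.   -0.05]
tool axes [[-0.2882, 0.9576, -0.0001], [0.9576, 0.2882, 0.0], [0.0, -0.0, -1.0]]
```

Level is right. I'll slide in slowly and check the force on the way.

{"op": "drive_tool", "data": {"commands": [[[0.1, 0, 0, 0, 0, 0, 255], [0.1, 0, 0, 0, 0, 0, 255], [0.1, 0, 0, 0, 0, 0, 255], [0.1, 0, 0, 0, 0, 0, 255], [0.1, 0, 0, 0, 0, 0, 255], [0, 0, 0, 0, 0, 0, 255], [0, 0, 0, 0, 0, 0, 255]]]}}

```text
time_s: 16.65
eef_pos: [0.6168, -0.3009, 0.3739]
eef_rot: [0.0, 0.596, 0.803, -0.0]
wrist_force: [-0.9, 0.3, -6.0]
opening: 0.202
```

{"op": "drive_tool", "data": {"commands": [[[0.1, 0, 0, 0, 0, 0, 255], [0.1, 0, 0, 0, 0, 0, 255], [0.1, 0, 0, 0, 0, 0, 255], [0.1, 0, 0, 0, 0, 0, 255], [0, 0, 0, 0, 0, 0, 255], [0, 0, 0, 0, 0, 0, 255]]]}}

```text
time_s: 17.25
eef_pos: [0.611, -0.2817, 0.3738]
eef_rot: [0.0, 0.596, 0.803, -0.0]
wrist_force: [-0.0, -0.3, -6.0]
opening: 0.201
```

{"op": "drive_tool", "data": {"commands": [[[0.1, 0, 0, 0, 0, 0, 255], [0.1, 0, 0, 0, 0, 0, 255], [0.1, 0, 0, 0, 0, 0, 255], [0.1, 0, 0, 0, 0, 0, 255], [0.1, 0, 0, 0, 0, 0, 255], [0.08, 0, 0, 0, 0, 0, 255], [0, 0, 0, 0, 0, 0, 255], [0, 0, 0, 0, 0, 0, 255]]]}}

```text
time_s: 18.05
eef_pos: [0.6027, -0.254, 0.3738]
eef_rot: [0.0, 0.597, 0.803, -0.0]
wrist_force: [0.1, -0.7, -6.4]
opening: 0.198
```

{"op": "drive_tool", "data": {"commands": [[[0.04, 0, 0, 0, 0, 0, 255], [0, 0, 0, 0, 0, 0, 255], [0, 0, 0, 0, 0, 0, 255]]]}}

```text
time_s: 18.35
eef_pos: [0.6021, -0.2523, 0.3736]
eef_rot: [-0.0, 0.597, 0.803, -0.0]
wrist_force: [-0.0, 0.8, -6.2]
opening: 0.202
```

{"op": "drive_tool", "data": {"commands": [[[0.02, 0, 0, 0, 0, 0, 255], [0, 0, 0, 0, 0, 0, 255], [0, 0, 0, 0, 0, 0, 255]]]}}

```text
time_s: 18.65
eef_pos: [0.6018, -0.2512, 0.3737]
eef_rot: [-0.0, 0.597, 0.803, -0.0]
wrist_force: [0.4, -0.1, -6.0]
opening: 0.203
```

{"op": "drive_tool", "data": {"commands": [[[0.014, 0, 0, 0, 0, 0, 255], [0, 0, 0, 0, 0, 0, 255], [0, 0, 0, 0, 0, 0, 255]]]}}

```text
time_s: 18.95
eef_pos: [0.6016, -0.2505, 0.3737]
eef_rot: [-0.0, 0.597, 0.803, -0.0]
wrist_force: [-0.0, -0.2, -5.7]
opening: 0.203
```

Nominal centre reached with no force. I'll feel for the slot's closed end so I can centre the notch.

{"op": "drive_tool", "data": {"commands": [[[0.014, 0, 0, 0, 0, 0, 255], [0, 0, 0, 0, 0, 0, 255], [0, 0, 0, 0, 0, 0, 255]]]}}

```text
time_s: 19.25
eef_pos: [0.6014, -0.2499, 0.3737]
eef_rot: [0.0, 0.597, 0.803, -0.0]
wrist_force: [0.1, -0.8, -7.0]
opening: 0.204
```

{"op": "drive_tool", "data": {"commands": [[[0.014, 0, 0, 0, 0, 0, 255], [0, 0, 0, 0, 0, 0, 255], [0, 0, 0, 0, 0, 0, 255]]]}}

```text
time_s: 19.55
eef_pos: [0.6012, -0.2492, 0.3737]
eef_rot: [-0.0, 0.597, 0.803, -0.0]
wrist_force: [-0.6, -1.4, -5.9]
opening: 0.2
```

{"op": "drive_tool", "data": {"commands": [[[0.01, 0, 0, 0, 0, 0, 255], [0, 0, 0, 0, 0, 0, 255], [0, 0, 0, 0, 0, 0, 255]]]}}

```text
time_s: 19.85
eef_pos: [0.601, -0.2488, 0.3737]
eef_rot: [0.0, 0.597, 0.803, -0.0]
wrist_force: [0.5, 0.1, -6.4]
opening: 0.202
```

{"op": "drive_tool", "data": {"commands": [[[0.01, 0, 0, 0, 0, 0, 255], [0, 0, 0, 0, 0, 0, 255], [0, 0, 0, 0, 0, 0, 255]]]}}

```text
time_s: 20.15
eef_pos: [0.6009, -0.2484, 0.3737]
eef_rot: [0.0, 0.597, 0.803, -0.0]
wrist_force: [0.5, -2.5, -7.4]
opening: 0.201
```

{"op": "drive_tool", "data": {"commands": [[[0.01, 0, 0, 0, 0, 0, 255], [0, 0, 0, 0, 0, 0, 255], [0, 0, 0, 0, 0, 0, 255]]]}}

```text
time_s: 20.45
eef_pos: [0.6008, -0.2481, 0.3738]
eef_rot: [0.0, 0.597, 0.803, -0.0]
wrist_force: [1.1, -4.1, -8.0]
opening: 0.203
```

Closed end touched at y≈-0.2485. I'll back off 2 mm to the notch centre, then lower.

{"op": "drive_tool", "data": {"commands": [[[-0.052, 0, 0, 0, 0, 0, 255], [0, 0, 0, 0, 0, 0, 255], [0, 0, 0, 0, 0, 0, 255], [0, 0, 0, 0, 0, 0, 255]]]}}

```text
time_s: 20.85
eef_pos: [0.6015, -0.25, 0.3736]
eef_rot: [-0.0, 0.596, 0.803, 0.0]
wrist_force: [-0.1, -0.3, -6.0]
opening: 0.2
```

Run:
```python
from h import *
todo([.6015,-.2504,.355],16.8)
```

```text
t 20.85 pos [ 0.6015 -0.25    0.3736] F [-0.12 -0.3  -6.01] T [ 0.031 -0.01  -0.034] open 0.2
shift mm [-0.45 -0.09 18.61] turn deg [-0.01 -0.04 -0.04]
tool axes [[-0.2884, 0.9575, -0.0004], [0.9575, 0.2884, 0.0007], [0.0007, -0.0001, -1.0]]
```

{"op": "drive_tool", "data": {"commands": [[[-0.008, 0, 0.03, 0, 0, 0, 255], [0, 0, 0.03, 0, 0, 0, 255], [0, 0, 0.03, 0, 0, 0, 255], [0, 0, 0, 0, 0, 0, 255], [0, 0, 0, 0, 0, 0, 255]]]}}

```text
time_s: 21.35
eef_pos: [0.6016, -0.2506, 0.3691]
eef_rot: [-0.0, 0.597, 0.803, -0.0]
wrist_force: [-0.5, 0.6, -6.6]
opening: 0.203
```

{"op": "drive_tool", "data": {"commands": [[[0, 0, 0.04, 0, 0, 0, 255], [0, 0, 0.04, 0, 0, 0, 255], [0, 0, 0.04, 0, 0, 0, 255], [0, 0, 0.04, 0, 0, 0, 255], [0, 0, 0, 0, 0, 0, 255], [0, 0, 0, 0, 0, 0, 255], [0, 0, 0, 0, 0, 0, 255]]]}}

```text
time_s: 22.05
eef_pos: [0.6017, -0.2507, 0.3613]
eef_rot: [0.0, 0.597, 0.803, 0.0]
wrist_force: [-0.4, -0.5, -6.1]
opening: 0.204
```

{"op": "drive_tool", "data": {"commands": [[[0, 0, 0.04, 0, 0, 0, 255], [0, 0, 0.04, 0, 0, 0, 255], [0, 0, 0, 0, 0, 0, 255], [0, 0, 0, 0, 0, 0, 255]]]}}

```text
time_s: 22.45
eef_pos: [0.6016, -0.2506, 0.357]
eef_rot: [-0.0, 0.597, 0.803, -0.0]
wrist_force: [0.3, 0.3, -6.0]
opening: 0.203
```

Stud is well up the notch and contact should come at about 0.355, so small steps now.

{"op": "drive_tool", "data": {"commands": [[[0, 0, 0.02, 0, 0, 0, 255], [0, 0, 0, 0, 0, 0, 255], [0, 0, 0, 0, 0, 0, 255]]]}}

```text
time_s: 22.75
eef_pos: [0.6016, -0.2507, 0.3562]
eef_rot: [-0.0, 0.597, 0.803, -0.0]
wrist_force: [0.4, 0.3, -6.3]
opening: 0.204
```

{"op": "drive_tool", "data": {"commands": [[[0, 0, 0.01, 0, 0, 0, 255], [0, 0, 0, 0, 0, 0, 255], [0, 0, 0, 0, 0, 0, 255]]]}}

```text
time_s: 23.05
eef_pos: [0.6016, -0.2507, 0.3557]
eef_rot: [0.0, 0.597, 0.803, -0.0]
wrist_force: [0.5, -0.5, -6.6]
opening: 0.206
```

{"op": "drive_tool", "data": {"commands": [[[0, 0, 0.01, 0, 0, 0, 255], [0, 0, 0, 0, 0, 0, 255], [0, 0, 0, 0, 0, 0, 255]]]}}

```text
time_s: 23.35
eef_pos: [0.6016, -0.2506, 0.3552]
eef_rot: [-0.0, 0.597, 0.803, -0.0]
wrist_force: [0.2, -0.6, -6.4]
opening: 0.203
```

{"op": "drive_tool", "data": {"commands": [[[0, 0, 0.01, 0, 0, 0, 255], [0, 0, 0, 0, 0, 0, 255], [0, 0, 0, 0, 0, 0, 255]]]}}

```text
time_s: 23.65
eef_pos: [0.6016, -0.2507, 0.355]
eef_rot: [0.0, 0.597, 0.803, -0.0]
wrist_force: [-0.2, 0.2, -3.6]
opening: 0.204
```

{"op": "drive_tool", "data": {"commands": [[[0, 0, 0.006, 0, 0, 0, 255], [0, 0, 0, 0, 0, 0, 255], [0, 0, 0, 0, 0, 0, 255]]]}}

```text
time_s: 23.95
eef_pos: [0.6016, -0.2507, 0.3548]
eef_rot: [0.0, 0.597, 0.803, -0.0]
wrist_force: [-1.9, 1.1, -0.9]
opening: 0.2
```

Seated: the weight is on the stud at the predicted height. Releasing gently.

{"op": "drive_tool", "data": {"commands": [[[0, 0, 0, 0, 0, 0, 200], [0, 0, 0, 0, 0, 0, 190], [0, 0, 0, 0, 0, 0, 180], [0, 0, 0, 0, 0, 0, 170], [0, 0, 0, 0, 0, 0, 160], [0, 0, 0, 0, 0, 0, 150], [0, 0, 0, 0, 0, 0, 140], [0, 0, 0, 0, 0, 0, 130], [0, 0, 0, 0, 0, 0, 130], [0, 0, 0, 0, 0, 0, 130]]]}}

```text
time_s: 24.95
eef_pos: [0.6016, -0.2507, 0.3544]
eef_rot: [0.0, 0.597, 0.803, -0.0]
wrist_force: [0.7, 0.1, -0.4]
opening: 0.491
```

Run:
```python
from h import *
from bench import ctrl
c=ctrl.camera("scene");np.savez("scene4.npz",**c)
a=cv2.resize(c["pixels"][90:230,80:210],(743,800),interpolation=cv2.INTER_CUBIC)[150:750]
cv2.imwrite("pics/rel.png",a[:,:,::-1])
todo([.6016,-.2507,.46],16.8)
```

```text
t 25.0 pos [ 0.6016 -0.2507  0.3544] F [ 0.12 -0.26 -0.41] T [ 0.008  0.039 -0.038] open 0.491
shift mm [-4.0000e-02 -2.0000e-02 -1.0562e+02] turn deg [-0.    0.   -0.05]
tool axes [[-0.2882, 0.9576, -0.0], [0.9576, 0.2882, -0.0], [-0.0, -0.0, -1.0]]
```

View pics/rel.png

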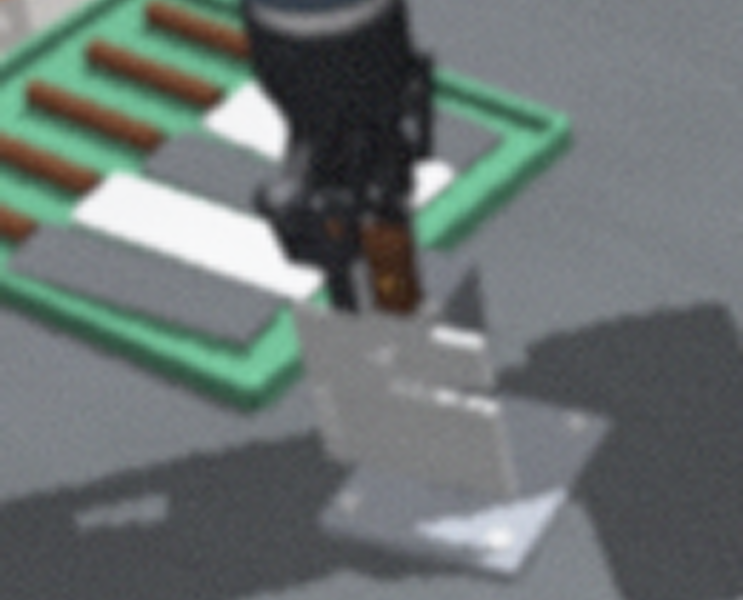

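The gauge hangs on the stud, with the stud head visible in the notch (crop ~380,355). The wrist force is near zero. I'll retreat straight up.

{"op": "drive_tool", "data": {"commands": [[[0, 0, -0.05, 0, 0, 0, 130], [0, 0, -0.1, 0, 0, 0, 130], [0, 0, -0.2, 0, 0, 0, 130], [0, 0, -0.4, 0, 0, 0, 130], [0, 0, -0.5, 0, 0, 0, 130], [0, 0, -0.5, 0, 0, 0, 130], [0, 0, -0.3, 0, 0, 0, 130], [0, 0, 0, 0, 0, 0, 130], [0, 0, 0, 0, 0, 0, 130]]]}}

```text
time_s: 25.9
eef_pos: [0.6015, -0.2506, 0.4565]
eef_rot: [-0.0, 0.597, 0.803, -0.0]
wrist_force: [0.7, -0.3, -1.1]
opening: 0.495
```

{"op": "drive_tool", "data": {"commands": [[[0, 0, 0, 0, 0, 0, 130], [0, 0, 0, 0, 0, 0, 130], [0, 0, 0, 0, 0, 0, 130], [0, 0, 0, 0, 0, 0, 130], [0, 0, 0, 0, 0, 0, 130], [0, 0, 0, 0, 0, 0, 130], [0, 0, 0, 0, 0, 0, 130], [0, 0, 0, 0, 0, 0, 130], [0, 0, 0, 0, 0, 0, 130], [0, 0, 0, 0, 0, 0, 130]]]}}

```text
time_s: 26.9
eef_pos: [0.6016, -0.2507, 0.4569]
eef_rot: [0.0, 0.597, 0.803, -0.0]
wrist_force: [-0.2, -0.3, -0.1]
opening: 0.486
```

Run:
```python
from h import *
from bench import ctrl
c=ctrl.camera("scene")
cv2.imwrite("pics/end.png",cv2.resize(c["pixels"][90:230,80:210],(743,800),interpolation=cv2.INTER_CUBIC)[150:750,:,::-1])
a=np.radians(16.8);P=cloud(c)[c["depth"]>0]-np.array([.5558,-.2645,0])
L=np.c_[P[:,0]*np.cos(a)+P[:,1]*np.sin(a),-P[:,0]*np.sin(a)+P[:,1]*np.cos(a),P[:,2]]
L=L[(abs(L[:,1])<.062)&(L[:,0]>.035)&(L[:,0]<.065)&(L[:,2]>.04)&(L[:,2]<.16)]
co=np.linalg.lstsq(np.c_[L[:,1],L[:,2]-.1,np.ones(len(L))],L[:,0],rcond=None)[0]
print(len(L),"yaw,tilt deg",np.degrees(co[:2]),"x mm",co[2]*1e3)
for z in(.07,.09,.11,.13,.15):
    q=L[abs(L[:,2]-z)<.008];print(z,(np.percentile(q[:,1],[1,99])*1e3).round(1))
for y in(-.045,-.02,.02,.045):
    q=L[abs(L[:,1]-y)<.008];print(y,(np.percentile(q[:,2],[1,99])*1e3).round(1))
o=ctrl.get_obs();print(o["time_s"],o["eef_pos"],o["wrist_force"])
```

```text
812 yaw,tilt deg [-0.13534202  0.78364125] x mm 49.119351915767346
0.07 [-49.8  57. ]
0.09 [-53.3  57.2]
0.11 [-52.2  57.7]
0.13 [-52.7  55.6]
0.15 [-54.6  54.7]
-0.045 [ 52.2 158.3]
-0.02 [ 56.  158.6]
0.02 [ 55.3 159.7]
0.045 [ 56.5 159.4]
26.95 [ 0.60159428 -0.25063724  0.45692546] [-0.22921783  0.07125387  0.88272081]
```

View pics/end.png

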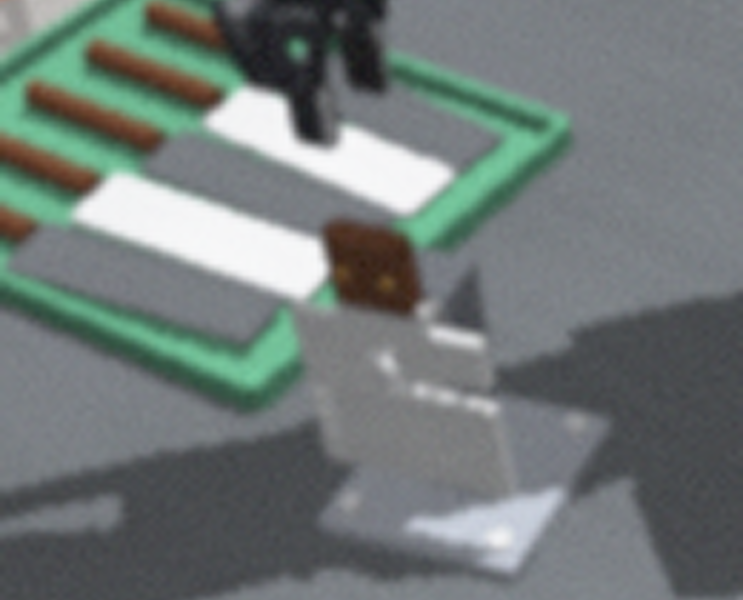

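The gauge hangs free with the gripper well clear (crop: plate 300–515, 305–490). I'll wait one more second for any swing to die, then hand in.

{"op": "drive_tool", "data": {"commands": [[[0, 0, 0, 0, 0, 0, 130], [0, 0, 0, 0, 0, 0, 130], [0, 0, 0, 0, 0, 0, 130], [0, 0, 0, 0, 0, 0, 130], [0, 0, 0, 0, 0, 0, 130], [0, 0, 0, 0, 0, 0, 130], [0, 0, 0, 0, 0, 0, 130], [0, 0, 0, 0, 0, 0, 130], [0, 0, 0, 0, 0, 0, 130], [0, 0, 0, 0, 0, 0, 130]]]}}

```text
time_s: 27.95
eef_pos: [0.6016, -0.2506, 0.4569]
eef_rot: [-0.0, 0.597, 0.803, 0.0]
wrist_force: [-0.5, -0.5, -0.5]
opening: 0.489
```

Run:
```python
from bench import ctrl
import numpy as np
p=np.load("scene4.npz")
a=ctrl.camera("scene")["pixels"].astype(int)[160:230,130:180];b=ctrl.camera("scene")["pixels"].astype(int)[160:230,130:180]
print("diff",abs(a-b).mean(),abs(p["pixels"].astype(int)[160:230,130:180]-a).mean())
print(ctrl.hand_in())
```

```text
diff 2.0633333333333335 5.917333333333334
the job is handed in; nothing more can be done
None
```

The gauge is hanging on the stud and the job is handed in at about 28 s; the hand-in gives no verdict.

**What I did:**
- I lifted the steel gauge by its grip out of the wooden rest and lowered its bottom edge onto the stud. It touched at TCP z 0.447, which puts the stud axis at about 0.139 m.
- I slid the slot in from the -y side and felt its closed end with about 4 N. I then backed off 2 mm to centre the notch and lowered the gauge until the stud took the weight.
- Seating contact came at TCP z 0.355, as predicted from the first touch. The largest contact I read was about 6 N, though force is only reported at the end of each move.
- I then opened the gripper and retreated straight up.

**Last checks:**
- **Position:** the plate is about 49 mm in front of the stand's origin and sideways within about 2 mm of the stud's axis.
- **Angle:** it is square to the stud within about 0.2° and leans out of plane by about 0.8°. The edge points hint at an in-plane lean of up to about 3°, but they are noisy. All of this is within the limits.
- **Gripper:** it is clear of everything, and the wrist force is close to zero.
- **At rest:** two pictures just before hand-in differed only by what looks like image noise (2.1 grey levels). The difference from the release picture was larger (5.9). I put that down to the gripper and its shadow moving away, but did not check it separately.
- **Bystanders:** I kept the arm and gauge away from the tin, whetstone and cleaver, but did not re-measure their positions.

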